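# Thread the return spring onto the plunger rod and close the keeper

## Task

Thread the tall coil spring, tang end down as it stands, over the slotted rod of the steel fixture until it sits fully home on its round seat: press it on only gently, and whenever it snags twist it slightly until it drops past. Then swing the keeper arm fully closed over the spring and let go, leaving the other things on the mat where they are.

Things in the scene. Friction and masses are not known exactly. Their poses are not given: they have to be found in the camera images.
- fixture: Fixed steel fixture. Origin on the table under the rod's axis; z up; -x roughly faces the robot. Dark base plate 110 mm in x, 150 mm in y (-45 to +105), 20 mm thick; on it, at the origin, a round seat of 26 mm radius, top 35 mm above the table, with an upright slotted rod; and at y = +75 mm a post of 8 mm radius carrying the keeper arm.
- seat (a point): Centre of the round seat's top face, on the rod's axis, 35 mm above the table. Axes as the fixture's. The spring is fully home when its underside lies on this face.
- rod_tip (a point): Tip of the upright rod, 54 mm above the seat: a 10 mm thick steel shaft tapering to 6 mm over its top 5 mm. It carries two collars of 24 mm diameter, each with one slot. Rod and collars do not turn.
- upper_collar (a point): Centre of the top face of the upper collar, 45 mm above the seat; 5 mm thick, its top 2 mm stepped in by 1 mm. Axes as the fixture's. Its single slot is 6.5 mm wide, open right through, and lies up to 0.6 rad (34 degrees) either side of the fixture's -x direction: it differs from rod to rod and is not measured.
- lower_collar (a point): Centre of the top face of the lower collar, 25 mm above the seat; 5 mm thick, its top 2 mm stepped in by 1 mm. Axes as the fixture's. Its single slot, 6.5 mm wide, is turned a further 0.35 to 0.95 rad (20 to 54 degrees) counterclockwise, seen from above, from the upper collar's slot; it is not measured.
- spring: The tall steel compression spring, standing upright: 60 mm high, outside diameter 35 mm (37 mm at the flared lowest coil), inside 28 mm, widening to about 31 mm over the lowest 6 mm. Origin: centre of its underside at free length; z up its axis. Mass about 50 g. Grip the upper coils, 27 to 60 mm up: they are stiff; the fingers should not reach lower.
- tang (a point): Inner end of the spring's tang: its wire tail, bent inward from the wall on the spring's own -x side to 7.5 mm from the axis; flattened to 4.5 mm wide, 5 to 9 mm above the underside. It passes a collar only through the slot: resting on the upper collar it holds the underside about 40 mm above the seat, on the lower one about 20 mm.
- spring_foot (a point): Centre of the spring's underside on its lowest coil. The part below 27 mm yields upward into the spring by at most 8 mm, at 0.8 N per mm after 0.8 N of preload (about 7 N at the limit, rigid after that). Axes as the spring's.
- spring_top (a point): Centre of the spring's top end, 60 mm above its origin.
- keeper (a joint): Angle of the keeper arm about its upright pivot: 0 = closed (stop), straight over the rod; it starts at 1.2 to 1.6 rad, swung out to the fixture's -x side. Turns easily, stays where left. Aluminium bar 18 mm wide, underside 98 mm, top 104 mm above the table: it passes 3 mm above a fully seated spring and hits one that is not.
- keeper_pin (a point): Top centre of the upright steel pin on the keeper arm: 10 mm diameter, standing 16 mm above the arm's top, 120 mm above the table, 90 mm from the pivot. Push or pinch the arm here. At joint value a it lies 90 mm * (-sin a, -cos a) from the pivot in the fixture's x, y.
- keeper_pivot (a point): Keeper's pivot at the height of the arm's top (104 mm), 75 mm from the rod's axis along the fixture's +y. A hub of 12 mm radius rises 5 mm above the arm here.
- short_spring: Bystander: a short thin coil spring standing up, 22 mm diameter, 30 mm high. Origin at its underside's centre.
- bushing: Bystander: dark stepped steel bushing standing up, 26 mm diameter, 38 mm high. Origin at its underside's centre.
- screwdriver: Bystander: black screwdriver lying on the mat beyond the rod, 170 mm long.
- solder_reel: Bystander: reel lying flat, 54 mm diameter, 22 mm high. Origin at its underside's centre.
- flux_jar: Bystander: small amber jar with black lid, 44 mm diameter, 50 mm high. Origin at its underside's centre.
- plug: Bystander: small round connector plug standing up, 20 mm diameter, 40 mm high. Origin at its underside's centre.

How it is judged (in metres and radians):
On the way:
1. the spring is fully home on its seat, with the keeper still swung out (z of spring_foot in the frame of seat between -0.004 and 0.004 m and horizontal distance between spring_foot and seat below 0.006 m and angle between spring_top's own z axis and vertical below 0.15 rad and value of joint keeper above 0.6 rad), for 0.2 s.
At the end, for the whole second after the job is handed in: The spring stands on the rod, upright within 0.15 rad, its underside within 4 mm of the seat's face and within 6 mm of the rod's axis, at rest, and the keeper arm is closed over it (joint below 0.12 rad) (z of spring_foot in the frame of seat between -0.004 and 0.004 m and horizontal distance between spring_foot and seat below 0.006 m and angle between spring_top's own z axis and vertical below 0.15 rad and value of joint keeper below 0.12 rad and linear speed of spring below 0.02 m/s); the robot touches nothing.
It fails at once if the spring is pressed on the fixture with more than 25 N (contact force between spring and fixture above 25 N).
It fails at once if another thing on the mat is displaced by more than 30 mm (distance of any of short_spring, bushing, screwdriver, solder_reel, flux_jar, plug from where it was at the start of the episode above 0.03 m).
It also fails if it takes over 72 s, if anything falls off the work surface, if the arm or the gripper's body presses on something with over 40 N, if the wrist force passes 120 N, or if a joint passes its speed limit or range.

## Robot

A 6-joint arm with a two-finger parallel gripper is mounted at the origin on the work surface. World frame = base frame: x ahead of the robot, y to its left, z up, the work surface at z = 0. Lengths are in mm, angles in rad, forces in N, time in s.
With the tool pointing down it reaches from about 375 to 900 mm from the base axis. Payload 3.1 kg.
Tool frame: the origin (TCP) lies midway between the tips of the shut fingers; the grasp point (between the pads) lies bot.tcp_to_grasp behind it (bot.tcp_to_grasp is the distance from the TCP to the grasp point, in mm); z points along the fingers, y is the line along which they close (so a half turn about z gives the same grasp; the last joint's range is limited). The gripper opens to 85 mm and grips with 20 to 120 N. Pads are 22 mm wide; open, the fingers measure 114 mm over their backs; the gripper's body (76 mm by 85 mm) begins 54 mm behind the grasp point. The pads swing forward as they close: fully open they stand 13 mm farther back than shut.
Start: joints at [-1.526, 0.527, 1.433, -0, 1.181, -0.178], TCP at [138.126, -609.523, 231.31] pointing down, gripper open.
Joint ranges: [-3.08, 3.08], [-0.75, 2.2], [0.22, 2.44], [-1.43, 4.57], [0, 2.65], [-2.85, 2.85]. Speed limits (rad/s): [2.79, 2.79, 3.14, 3.14, 3.14, 3.14].

## Interface

Orientations are given as a unit quaternion [w, x, y, z].
In Python, from rig import bot gives the robot as it stands.
- The arm moves only by the shell command python3 -m pendant 'ROWS' [OPENING] [FORCE]. ROWS is JSON, a list of rows, each an object of numbers: "dx", "dy", "dz": the shift along the tool's x, y, z in mm; "turn": the turn about the tool's z in rad. In form: [{"dx": .., "dy": .., "dz": .., "turn": ..}, ...]. A call has 1 to 8 rows; each row is the pose to reach, as a shift and turn from the pose commanded when the call began, along the tool's axes at that moment; what a row does not reach only later rows make up. A row lasts 1/12 s, in which the tool goes at most 41.7 mm and 7.16 degrees, less where a joint would pass 70% of its speed; a pose out of reach is approached as far as the arm can. A call with a gripper value outside its range is refused whole. OPENING is the finger opening in mm, from 0 to 85.4, set as the call begins (- or left out, the last holds). The fingers move at their own pace and stop on an object; FORCE is the grip in N (left out, the last holds). Time passes only in rows, so rows that repeat a pose let the fingers close. It gives the time, the measured TCP pose, the force, the opening and the grip force at its end, in the units of the state.
- bot.read_state(): the state, without advancing time (a new reading comes with each control period).
- bot.camera(name): name is "scene" or "side" or "wrist"; returns the picture (480x640x3 uint8, blue, green, red); there is no depth.
- bot.camera_model(name): a dict with "K" (3x3 intrinsics, pixels), "k1" (the pictures are not rectified: a ray, as slopes to the right and down, at radius r is drawn at 1 + k1 r^2 times it, then the intrinsics apply), "eye" and "orientation" of the camera in the world; the wrist camera has in their place "hand_eye" (4x4, takes a point from camera to tool coordinates, whose origin is the TCP and whose axes are the flange's). Camera axes: x right, y up, looking along -z (the intrinsics and any distortion apply to the point x, -y, -z); pixel columns grow to the right and rows downward; lengths in mm; the calibration is good to about 2 mm. A picture is of the moment at which its call begins: read the wrist's pose just before it. camera_model takes no time and is no camera call.
- bot.finish_job(): hands the job in; it is judged then, once.
Trained networks look in the newest picture that a camera, given by its name, has taken for a name from the list of things; names that differ only in an ending like _2 or _b are one class to them, and where a whole thing is asked for, a point or a joint stands for the part that bears it (a point fixed in the world has none). Each returns a list of dicts, best first, with "p" (0 to 1); they miss things now and then, are a little off and sometimes report something else, mostly with a low value. They report only what shows in the picture. A call takes as long as a camera call.
- bot.silhouettes(camera, name): "region" (480x640 bool, what is visible of it) and "bbox" ([left, top, right, bottom] as shares, 0 to 1, of the picture: columns of its width, rows of its height, round what is visible of it).
- bot.spot_point(camera, name): "xy" ([column, row] as shares, 0 to 1, of the picture: columns of its width, rows of its height: a listed point, or the origin of a listed thing).
The state is a dict: "time_s": time; "q": joint angles; "joint_vel": joint speeds; "tau": joint torques, N m; "tool_pos": TCP position; "ee_rot": TCP orientation; "contact_force": force on the tool from outside, world axes, zero at the start; "wrist_torque": the same for the moment, N m; "gripper_width": opening from 0.0 (shut) to 1.0 (fully open); "grip_force": force on a finger pad.
Only numpy, scipy, OpenCV 4.12 (cv2) and the standard library are available. Lean on these libraries where they do the work, as an engineer would, in place of code of your own. Each camera call takes 0.05 s, during which the arm holds its last target. There are 200 camera calls.

## Working session

There is one attempt and no reset: what is moved stays moved. The work goes in short steps, Python scripts to look and compute and a shell command to move; the robot and the scene stay as the last step left them, time stands still between calls to the robot, and variables do not carry over. Pictures are saved under pics/ and viewed, at most 10 in all, crops included, and the job is handed in when it is done.

```bash
mkdir -p pics
cat > h.py <<'E'
import numpy as np, cv2
from rig import bot
from scipy.spatial.transform import Rotation as R
def rot(q): return R.from_quat([q[1],q[2],q[3],q[0]]).as_matrix()
def cam(name):
    m=bot.camera_model(name)
    if name=="wrist":
        s=bot.read_state(); H=np.array(m["hand_eye"]); Rt=rot(s["ee_rot"])
        return m,np.array(s["tool_pos"])+Rt@H[:3,3],Rt@H[:3,:3]
    return m,np.array(m["eye"]),rot(m["orientation"])
def ray(c,uv):
    m,e,Rm=c; K=np.array(m["K"])
    p=cv2.undistortPoints(np.array([[uv]],float),K,np.array([m["k1"],0,0,0,0.]))[0,0]
    d=Rm@np.array([p[0],-p[1],-1]); return e,d/np.linalg.norm(d)
def atz(c,uv,z):
    e,d=ray(c,uv); return e+d*(z-e[2])/d[2]
def proj(c,P):
    m,e,Rm=c; p=Rm.T@(np.array(P,float)-e); x=np.array([p[0],-p[1]])/-p[2]
    x=x*(1+m["k1"]*(x@x)); K=np.array(m["K"]); return K[:2,:2]@x+K[:2,2]
def tri(rs):
    A=0;b=0
    for e,d in rs:
        M=np.eye(3)-np.outer(d,d);A=A+M;b=b+M@e
    P=np.linalg.solve(A,b); return P,[np.linalg.norm(np.cross(P-e,d)) for e,d in rs]
def spot(cname,n):
    r=bot.spot_point(cname,n)
    return [(np.array(x["xy"])*[640,480],x["p"]) for x in r]
E
python3 - <<'E'
from h import *
s=bot.read_state();print({k:np.round(v,3) for k,v in s.items()},bot.tcp_to_grasp)
Z=dict(seat=35,rod_tip=89,spring_top=60,spring_foot=0,tang=7,keeper_pin=120,keeper_pivot=104,upper_collar=80,lower_collar=60,short_spring=0,bushing=0,solder_reel=0,flux_jar=0,plug=0,screwdriver=8)
ims={}
for n in("scene","side","wrist"):
    ims[n]=bot.camera(n);cv2.imwrite(f"pics/{n}0.png",ims[n])
for k,z in Z.items():
    rs=[];o=k
    for n in("scene","side"):
        x=spot(n,k)
        if x:
            c=cam(n);rs.append(ray(c,x[0][0]));o+=f" {n} {np.round(x[0][0])} p{x[0][1]:.2f} {np.round(atz(c,x[0][0],z))[:2]}"
    if len(rs)==2:
        P,r=tri(rs);o+=f" TRI {np.round(P,1)} {r[0]:.1f}"
    print(o)
E
```

```text
{'time_s': np.float64(0.0), 'q': array([-1.526,  0.528,  1.434, -0.   ,  1.181, -0.179]), 'joint_vel': array([-0.002, -0.   , -0.   ,  0.   , -0.   , -0.001]), 'tau': array([-2.0000e-03, -4.4235e+01, -1.7803e+01, -0.0000e+00,  9.0000e-03,
       -0.0000e+00]), 'tool_pos': array([ 138.104, -608.836,  230.343]), 'ee_rot': array([-0.001,  0.994,  0.111,  0.   ]), 'contact_force': array([0.921, 0.139, 0.74 ]), 'wrist_torque': array([0.025, 0.031, 0.022]), 'grip_force': np.float64(0.0), 'gripper_width': np.float64(1.001)} 18.700000000000003
seat scene [384. 286.] p0.59 [534. 140.] side [269. 217.] p0.75 [534. 132.] TRI [533.9 137.9  31.1] 1.5
rod_tip scene [386. 267.] p0.69 [529. 132.] side [261. 196.] p0.80 [522. 141.] TRI [525.2 134.5  91.2] 4.8
spring_top scene [284. 130.] p0.81 [ 451. -274.] side [287. 391.] p0.68 [ 453. -278.] TRI [ 451.9 -276.1   58.5] 1.6
spring_foot scene [285. 150.] p0.62 [ 455. -271.] side [286. 409.] p0.70 [ 450. -274.] TRI [ 452.  -273.4   -3.6] 1.7
tang scene [288. 146.] p0.61 [ 447. -273.] side [285. 412.] p0.80 [ 448. -281.] TRI [ 446.4 -277.2    1.9] 1.9
k
[... 431 characters left out ...]
7.4  64.8] 2.2
short_spring scene [256. 189.] p0.39 [ 574. -220.] side [351. 353.] p0.73 [ 583. -214.] TRI [ 578.9 -216.4    6.9] 2.4
bushing scene [311. 180.] p0.63 [ 464. -163.] side [272. 347.] p0.63 [ 460. -160.] TRI [ 462.1 -161.8    0.8] 2.7
solder_reel scene [210. 160.] p0.82 [ 607. -353.] side [401. 423.] p0.76 [ 606. -351.] TRI [ 606.7 -351.9    1.2] 1.0
flux_jar scene [468. 400.] p0.73 [557. 376.] side [258. 166.] p0.53 [567. 379.] TRI [562.5 375.1   4.6] 3.5
plug scene [238. 144.] p0.58 [ 529. -357.] side [359. 450.] p0.67 [ 532. -367.] TRI [ 530.1 -363.2   -5.2] 3.8
screwdriver scene [236. 258.] p0.76 [707. -98.] side [388. 292.] p0.94 [ 695. -120.] TRI [ 703.2 -107.6   -9.2] 0.3
```

View pics/scene0.png

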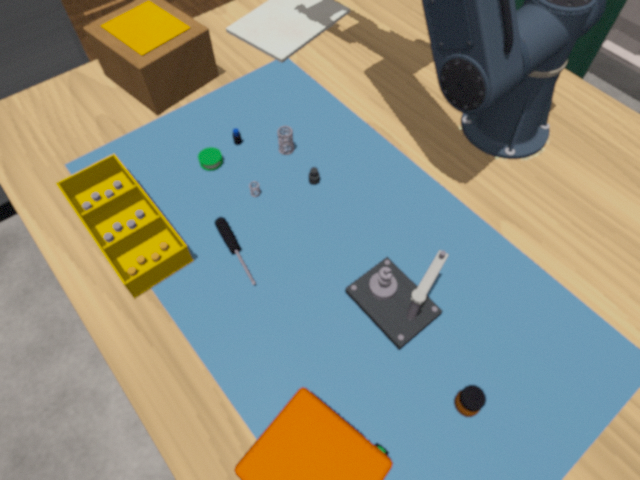

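View pics/side0.png

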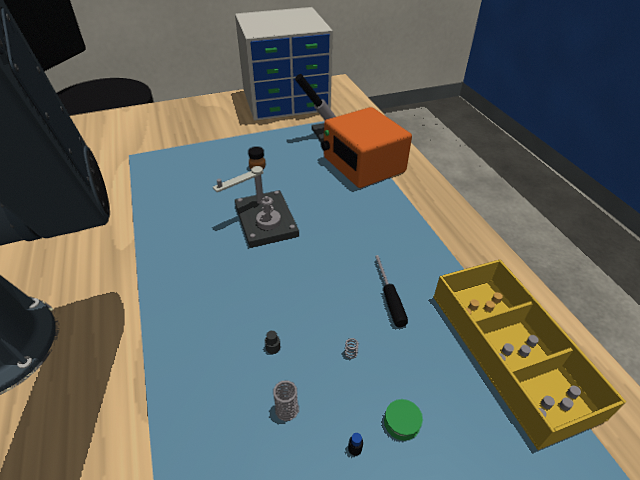

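```bash
python3 -m pendant '[{"dx":250,"dy":-170},{"dx":250,"dy":-170},{"dx":250,"dy":-170},{"dx":250,"dy":-170},{"dx":250,"dy":-170},{"dx":250,"dy":-170},{"dx":250,"dy":-170},{"dx":250,"dy":-170}]' 60 20 && python3 -m pendant '[{"dx":130,"dy":-87},{"dx":130,"dy":-87},{"dx":130,"dy":-87},{"dx":130,"dy":-87},{"dx":130,"dy":-87},{"dx":130,"dy":-87}]'
python3 - <<'E'
from h import *
print(np.round(bot.camera_model("wrist")["hand_eye"],3))
c=cam("wrist");im=bot.camera("wrist");cv2.imwrite("pics/w1.png",im)
for k,z in dict(spring_top=60,spring_foot=0,tang=7,spring=0,bushing=0).items():
    for x,p in spot("wrist",k)[:2]: print(k,np.round(x),round(p,2),np.round(atz(c,x,z),1))
E
```

```text
[[ 1.00000e-03  9.55000e-01  2.95000e-01  7.55830e+01]
 [ 1.00000e+00 -0.00000e+00 -1.00000e-03  2.25000e-01]
 [-1.00000e-03  2.95000e-01 -9.55000e-01 -1.41999e+02]
 [ 0.00000e+00  0.00000e+00  0.00000e+00  1.00000e+00]]invalid input
```

View pics/w1.png

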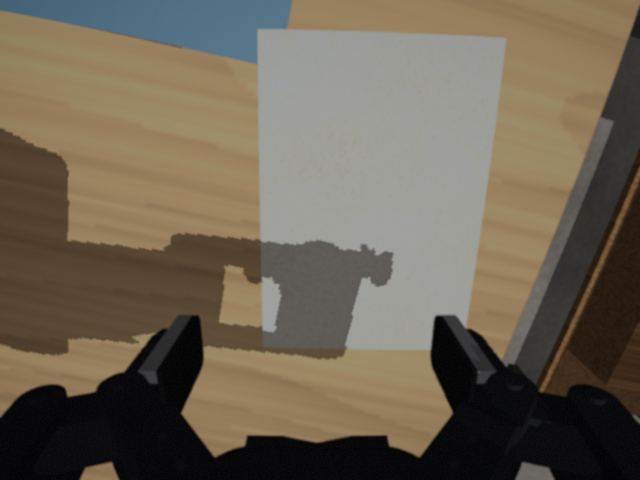

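The picture shows the start view (paper sheet, no spring): the call was refused, probably because every key is needed.

```bash
python3 -m pendant '[{"dx":250,"dy":-170,"dz":0,"turn":0},{"dx":250,"dy":-170,"dz":0,"turn":0},{"dx":250,"dy":-170,"dz":0,"turn":0},{"dx":250,"dy":-170,"dz":0,"turn":0},{"dx":250,"dy":-170,"dz":0,"turn":0},{"dx":250,"dy":-170,"dz":0,"turn":0},{"dx":250,"dy":-170,"dz":0,"turn":0},{"dx":250,"dy":-170,"dz":0,"turn":0}]' 60 20 && python3 -m pendant '[{"dx":80,"dy":-80,"dz":0,"turn":0},{"dx":80,"dy":-80,"dz":0,"turn":0},{"dx":80,"dy":-80,"dz":0,"turn":0},{"dx":80,"dy":-80,"dz":0,"turn":0},{"dx":80,"dy":-80,"dz":0,"turn":0},{"dx":80,"dy":-80,"dz":0,"turn":0}]'
python3 - <<'E'
from h import *
c=cam("wrist");im=bot.camera("wrist");cv2.imwrite("pics/w2.png",im)
for k,z in dict(spring_top=60,spring_foot=0,tang=7,spring=0,bushing=0).items():
    for x,p in spot("wrist",k)[:2]: print(k,np.round(x),round(p,2),np.round(atz(c,x,z),1))
E
```

```text
time_s: 2.62
tool_pos: [347.0, -383.4, 231.4]
ee_rot: [-0.002, 0.994, 0.113, 0.001]
contact_force: [0.9, -1.0, -1.0]
gripper_width: 0.701
grip_force: 0.0
time_s: 3.12
tool_pos: [404.8, -293.6, 231.5]
ee_rot: [0.001, 0.994, 0.111, 0.0]
contact_force: [0.5, -0.2, 0.3]
gripper_width: 0.699
grip_force: 0.0
spring_top [306. 156.] 0.85 [ 453.2 -275.3   60. ]
spring_foot [308. 153.] 0.57 [ 451.4 -276.2    0. ]
tang [305. 159.] 0.68 [ 446.7 -274.2    7. ]
spring [308. 152.] 0.71 [ 452.7 -275.     0. ]
bushing [188. 113.] 0.85 [ 462.8 -162.     0. ]
```

View pics/w2.png

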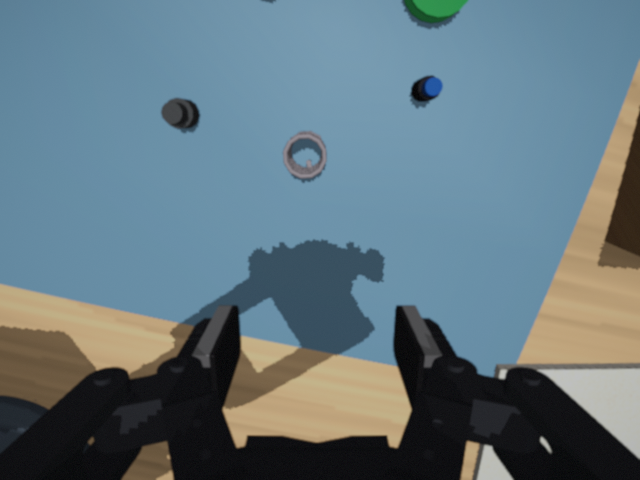

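The wrist picture shows the spring as a ring at (305,156) with the tang visible inside near (309,163), the bushing at (181,113) and the plug at (427,88); the positions agree with triangulation.

Run:
```python
from h import *
im=cv2.imread("pics/w2.png");c=cam("wrist")
cv2.imwrite("pics/w2c.png",cv2.resize(im[125:190,270:345],None,fx=8,fy=8,interpolation=cv2.INTER_CUBIC))
S=np.array([452.8,-275.4,0])
for a in np.arange(-1,1.01,.25):
    d=np.array([-np.cos(a),-np.sin(a),0])
    print(round(a,2),*[np.round((proj(c,S+d*r+[0,0,z])-[270,125])*8) for r,z in((7.5,9),(14,9))])
print(np.round((proj(c,S+[0,0,60])-[270,125])*8),np.round((proj(c,S)-[270,125])*8))
```

```text
-1.0 [241. 237.] [187. 257.]
-0.75 [248. 252.] [201. 285.]
-0.5 [259. 265.] [222. 308.]
-0.25 [273. 274.] [248. 326.]
0.0 [289. 280.] [277. 336.]
0.25 [305. 281.] [307. 339.]
0.5 [322. 279.] [337. 334.]
0.75 [337. 272.] [366. 322.]
1.0 [350. 262.] [390. 303.]
[292. 249.] [305. 209.]
```

View pics/w2c.png

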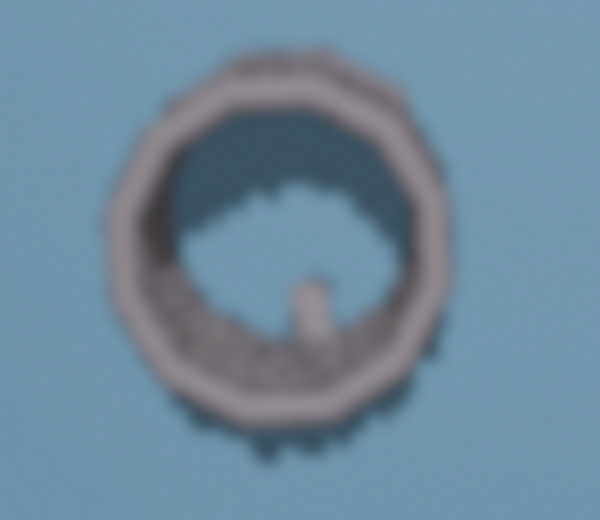

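Tang root to tip puts the spring's yaw at about +0.4 rad (tip at crop (311,285), root (318,335)). Next, the grasp.

```bash
python3 -m pendant '[{"dx":51,"dy":-8,"dz":0,"turn":0},{"dx":51,"dy":-8,"dz":0,"turn":0},{"dx":51,"dy":-8,"dz":160,"turn":0},{"dx":51,"dy":-8,"dz":160,"turn":0},{"dx":51,"dy":-8,"dz":160,"turn":0},{"dx":51,"dy":-8,"dz":160,"turn":0},{"dx":51,"dy":-8,"dz":180,"turn":0},{"dx":51,"dy":-8,"dz":200,"turn":0}]' 60 20 && python3 -m pendant '[{"dx":0,"dy":0,"dz":0,"turn":0},{"dx":0,"dy":0,"dz":0,"turn":0},{"dx":0,"dy":0,"dz":0,"turn":0},{"dx":0,"dy":0,"dz":0,"turn":0},{"dx":0,"dy":0,"dz":0,"turn":0},{"dx":0,"dy":0,"dz":0,"turn":0}]' 25 30
```

```text
time_s: 4.08
tool_pos: [451.9, -273.5, 29.1]
ee_rot: [-0.001, 0.994, 0.111, -0.001]
contact_force: [-0.2, 0.1, 0.6]
gripper_width: 0.702
grip_force: 0.0
time_s: 4.58
tool_pos: [453.3, -274.3, 32.6]
ee_rot: [0.001, 0.994, 0.111, 0.001]
contact_force: [1.0, 0.2, -0.8]
gripper_width: 0.41
grip_force: 29.9
```

```bash
python3 -m pendant '[{"dx":0,"dy":0,"dz":-140,"turn":0},{"dx":0,"dy":0,"dz":-140,"turn":0},{"dx":0,"dy":0,"dz":-140,"turn":0},{"dx":0,"dy":0,"dz":-140,"turn":0},{"dx":40,"dy":-170,"dz":-140,"turn":0},{"dx":40,"dy":-170,"dz":-140,"turn":0},{"dx":40,"dy":-170,"dz":-140,"turn":0},{"dx":40,"dy":-170,"dz":-140,"turn":0}]' && python3 -m pendant '[{"dx":47,"dy":-206,"dz":0,"turn":0},{"dx":47,"dy":-206,"dz":0,"turn":0},{"dx":47,"dy":-206,"dz":0,"turn":0},{"dx":47,"dy":-206,"dz":0,"turn":0},{"dx":47,"dy":-206,"dz":0,"turn":0},{"dx":47,"dy":-206,"dz":0,"turn":0},{"dx":47,"dy":-206,"dz":0,"turn":0},{"dx":47,"dy":-206,"dz":0,"turn":0}]'
python3 - <<'E'
from h import *
c=cam("wrist");im=bot.camera("wrist");cv2.imwrite("pics/w3.png",im)
for k,z in dict(rod_tip=89,upper_collar=80,lower_collar=60,seat=35,fixture=0,keeper_pin=120,keeper_pivot=104,tang=0).items():
    for x,p in spot("wrist",k)[:1]: print(k,np.round(x),round(p,2),np.round(atz(c,x,z),1))
E
```

```text
time_s: 5.25
tool_pos: [453.8, -105.7, 172.3]
ee_rot: [0.0, 0.994, 0.11, 0.001]
contact_force: [1.3, 0.2, -0.9]
gripper_width: 0.407
grip_force: 30.3
time_s: 5.92
tool_pos: [454.4, 104.3, 171.8]
ee_rot: [0.0, 0.994, 0.112, 0.0]
contact_force: [-0.2, 0.2, -0.1]
gripper_width: 0.409
grip_force: 30.4
rod_tip [294. 105.] 0.79 [535.4 134.8  89. ]
upper_collar [295. 107.] 0.73 [534.4 134.8  80. ]
lower_collar [295. 106.] 0.56 [535.5 135.7  60. ]
fixture [300. 112.] 0.58 [534.4 135.2   0. ]
keeper_pin [165. 252.] 0.66 [449.  183.6 120. ]
keeper_pivot [146.  73.] 0.98 [534.  209.2 104. ]
tang [318. 306.] 0.91 [380.6  85.3   0. ]
```

View pics/w3.png

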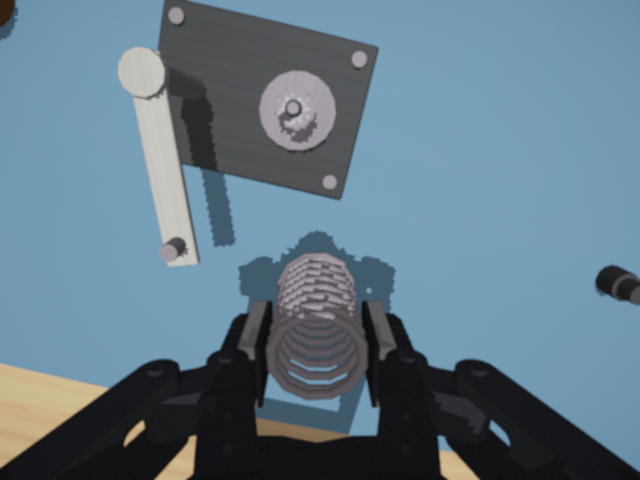

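Picture: rod tip at (293,107) on the seat (298,110), the keeper from pivot (142,72) to pin (172,248), spring held upright between the fingers. Zooming in on the collars for the slots.

Run:
```python
from h import *
im=bot.camera("wrist");c=cam("wrist")
cv2.imwrite("pics/w3c.png",cv2.resize(im[65:157,245:353],None,fx=6,fy=6,interpolation=cv2.INTER_CUBIC))
S=np.array([534.8,135.,0])
f=lambda P:np.round((proj(c,P)-[245,65])*6)
for z in(89,80,60,35): print(z,f(S+[0,0,z]))
for a in (-.6,-.3,0,.3,.6,.9,1.2):
    d=np.array([-np.cos(a),-np.sin(a),0])
    print(a,f(S+d*12+[0,0,80]),f(S+d*12+[0,0,60]))
```

```text
89 [281. 242.]
80 [287. 247.]
60 [298. 255.]
35 [310. 264.]
-0.6 [195. 337.] [213. 339.]
-0.3 [225. 362.] [241. 361.]
0 [261. 376.] [274. 374.]
0.3 [299. 379.] [309. 377.]
0.6 [336. 370.] [343. 368.]
0.9 [368. 350.] [373. 350.]
1.2 [394. 321.] [397. 323.]
```

View pics/w3c.png

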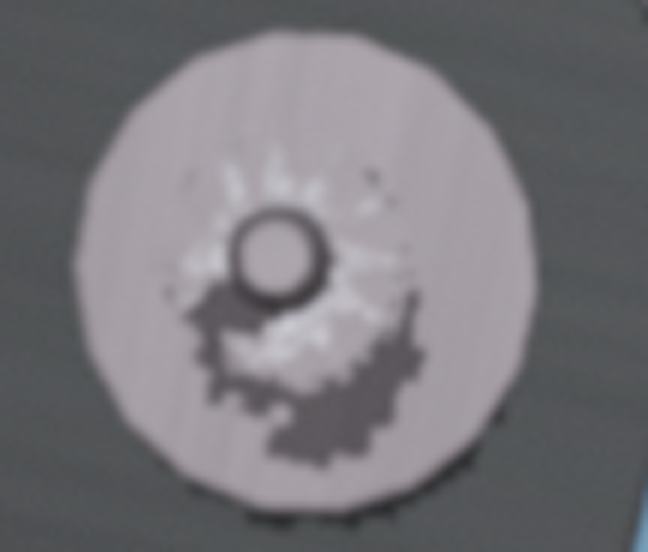

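```bash
cat > go.py <<'E'
from h import *
def avg(n=4):
    ps=[];
    for _ in range(n):
        bot.camera("wrist"); ps.append(bot.read_state()["tool_pos"])
    return np.mean(ps,0)
def shift(target):
    s=bot.read_state();p=avg();Rt=rot(s["ee_rot"])
    print("tcp",np.round(p,1),"shift",np.round(Rt.T@(np.array(target)-p),1),"q6",round(s["q"][5],3),"yaw",round(np.arctan2(Rt[1,0],Rt[0,0]),3),"tilt",np.round(Rt[:,2],3))
E
python3 - <<'E'
from go import *
for i in range(2):
    c=cam("wrist");bot.camera("wrist")
    for k,z in dict(rod_tip=89,upper_collar=80,lower_collar=60,seat=35,fixture=0).items():
        for x,p in spot("wrist",k)[:1]: print(k,round(p,2),np.round(atz(c,x,z),1))
shift([534.8,135,172])
E
```

```text
rod_tip 0.75 [535.6 134.2  89. ]
upper_collar 0.75 [533.9 134.   80. ]
lower_collar 0.61 [534.9 135.6  60. ]
fixture 0.95 [533.8 133.7   0. ]
rod_tip 0.93 [534.1 134.2  89. ]
upper_collar 0.94 [534. 134.  80.]
lower_collar 0.57 [535.5 135.3  60. ]
seat 0.76 [533.7 134.7  35. ]
fixture 0.63 [532.2 133.4   0. ]
tcp [454.4 104.3 171.3] shift [ 85.2 -12.2  -0.7] q6 1.333 yaw 0.223 tilt [-0. -0. -1.]
```

```bash
python3 -m pendant '[{"dx":84,"dy":-12,"dz":0,"turn":0.12},{"dx":84,"dy":-12,"dz":0,"turn":0.24},{"dx":84,"dy":-12,"dz":0,"turn":0.36},{"dx":84,"dy":-12,"dz":0,"turn":0.48},{"dx":84,"dy":-12,"dz":0,"turn":0.6},{"dx":84,"dy":-12,"dz":0,"turn":0.72},{"dx":84,"dy":-12,"dz":0,"turn":0.84},{"dx":84,"dy":-12,"dz":0,"turn":0.96}]' && python3 -m pendant '[{"dx":0,"dy":0,"dz":0,"turn":0.12},{"dx":0,"dy":0,"dz":10,"turn":0.19},{"dx":0,"dy":0,"dz":40,"turn":0.19},{"dx":0,"dy":0,"dz":46,"turn":0.19},{"dx":0,"dy":0,"dz":46,"turn":0.19}]'
python3 - <<'E'
from go import *
im=[bot.camera(n)for n in("scene","side")]
P=np.array([534,135.,89])
o=[]
for n,i in zip(("scene","side"),im):
    x,y=proj(cam(n),P).astype(int); o.append(cv2.resize(i[y-45:y+35,x-45:x+45],(390,347),interpolation=cv2.INTER_CUBIC))
cv2.imwrite("pics/o1.png",np.hstack(o)); shift([533.8,135,116])
E
```

```text
time_s: 7.88
tool_pos: [533.6, 134.5, 171.1]
ee_rot: [0.0, 0.932, -0.363, -0.0]
contact_force: [0.7, 0.4, -0.7]
gripper_width: 0.411
grip_force: 30.4
time_s: 8.3
tool_pos: [531.6, 134.3, 123.3]
ee_rot: [0.001, 0.894, -0.447, -0.003]
contact_force: [-0.5, 0.8, -0.4]
gripper_width: 0.41
grip_force: 30.4
tcp [534.5 134.6 126.3] shift [-0.7  0.3 10.3] q6 2.542 yaw -0.927 tilt [-0.  0. -1.]
```

View pics/o1.png

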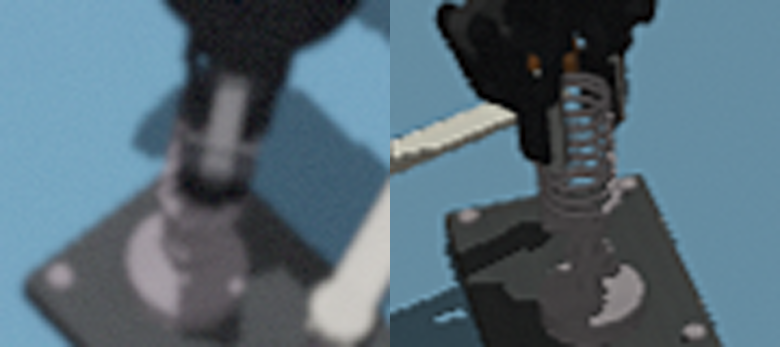

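The picture shows the spring hanging over the rod, aligned in both views (foot at the level of the tip). Descend gently onto the upper collar.

```bash
python3 -m pendant '[{"dx":-0.5,"dy":0.3,"dz":6,"turn":0},{"dx":-0.5,"dy":0.3,"dz":12,"turn":0},{"dx":-0.5,"dy":0.3,"dz":17,"turn":0},{"dx":-0.5,"dy":0.3,"dz":17,"turn":0},{"dx":-0.5,"dy":0.3,"dz":17,"turn":0}]' && python3 -m pendant '[{"dx":0,"dy":0,"dz":2,"turn":0},{"dx":0,"dy":0,"dz":4,"turn":0},{"dx":0,"dy":0,"dz":5,"turn":0},{"dx":0,"dy":0,"dz":5,"turn":0},{"dx":0,"dy":0,"dz":5,"turn":0}]'
python3 - <<'E'
from go import *
print([np.round((bot.camera("wrist"),bot.read_state()["contact_force"])[1],1) for _ in range(5)]);shift([534,135,100])
E
```

```text
time_s: 9.02
tool_pos: [532.7, 134.7, 107.7]
ee_rot: [0.0, 0.894, -0.447, -0.001]
contact_force: [-0.3, -0.2, -0.4]
gripper_width: 0.407
grip_force: 30.4
time_s: 9.43
tool_pos: [533.1, 134.7, 103.3]
ee_rot: [0.0, 0.894, -0.447, -0.0]
contact_force: [-1.1, -1.0, -0.4]
gripper_width: 0.408
grip_force: 30.4
[array([-0.5, -0.8, -0.6]), array([ 0.8, -1. , -0.2]), array([ 0.2, -0. , -0.1]), array([-0.2, -0.5, -0.5]), array([-0.3,  0.7, -0.3])]
tcp [533.2 134.7 103.4] shift [ 0.3 -0.8  3.4] q6 2.542 yaw -0.927 tilt [ 0.  0. -1.]
```

```bash
python3 -m pendant '[{"dx":0,"dy":0,"dz":1,"turn":0},{"dx":0,"dy":0,"dz":2,"turn":0},{"dx":0,"dy":0,"dz":3,"turn":0},{"dx":0,"dy":0,"dz":3,"turn":0}]'
python3 - <<'E'
from go import *
F=[(bot.camera("wrist"),bot.read_state()["contact_force"])[1] for _ in range(6)];print(np.round(np.mean(F,0),2));shift([534,135,100])
E
```

```text
time_s: 10.22
tool_pos: [532.9, 134.7, 100.0]
ee_rot: [0.0, 0.894, -0.447, -0.0]
contact_force: [-0.0, -0.8, -0.5]
gripper_width: 0.411
grip_force: 30.4
[ 0.06 -0.05 -0.96]
tcp [533.2 134.7 100.3] shift [ 0.3 -0.8  0.3] q6 2.542 yaw -0.927 tilt [ 0. -0. -1.]
```

```bash
python3 -m pendant '[{"dx":0.2,"dy":-0.4,"dz":3,"turn":0},{"dx":0.2,"dy":-0.4,"dz":6,"turn":0},{"dx":0.2,"dy":-0.4,"dz":9,"turn":0},{"dx":0.2,"dy":-0.4,"dz":11,"turn":0},{"dx":0.2,"dy":-0.4,"dz":11,"turn":0}]' && python3 -m pendant '[{"dx":0,"dy":0,"dz":2,"turn":0},{"dx":0,"dy":0,"dz":4,"turn":0},{"dx":0,"dy":0,"dz":5,"turn":0},{"dx":0,"dy":0,"dz":5,"turn":0},{"dx":0,"dy":0,"dz":5,"turn":0}]'
python3 - <<'E'
from go import *
F=[(bot.camera("wrist"),bot.read_state()["contact_force"])[1] for _ in range(6)];print(np.round(np.mean(F,0),2));shift([534,135,100])
E
```

```text
time_s: 11.13
tool_pos: [533.1, 134.8, 88.6]
ee_rot: [0.0, 0.894, -0.447, -0.001]
contact_force: [-0.4, 0.1, -0.9]
gripper_width: 0.41
grip_force: 30.4
time_s: 11.55
tool_pos: [533.8, 134.8, 84.5]
ee_rot: [-0.0, 0.894, -0.447, 0.0]
contact_force: [0.3, -0.6, 0.8]
gripper_width: 0.41
grip_force: 30.6
[ 0.28 -0.59  1.58]
tcp [533.7 134.8  84.4] shift [  0.   -0.3 -15.6] q6 2.542 yaw -0.927 tilt [ 0.  0. -1.]
```

Contact at TCP z ≈ 86: that is the lower collar, as predicted (the upper slot was hit straight on). Press slightly and twist counterclockwise.

```bash
python3 -m pendant '[{"dx":0,"dy":0,"dz":1,"turn":-0.06},{"dx":0,"dy":0,"dz":1.5,"turn":-0.12},{"dx":0,"dy":0,"dz":1.5,"turn":-0.18},{"dx":0,"dy":0,"dz":1.5,"turn":-0.24},{"dx":0,"dy":0,"dz":1.5,"turn":-0.24}]'
cat > f.py <<'E'
from go import *
F=[];T=[]
for _ in range(4): bot.camera("wrist");s=bot.read_state();F.append(s["contact_force"]);T.append(s["wrist_torque"])
print(np.round(np.mean(F,0),2),np.round(np.mean(T,0),3))
E
python3 f.py;  python3 -m pendant '[{"dx":0,"dy":0,"dz":0,"turn":-0.05},{"dx":0,"dy":0,"dz":0,"turn":-0.1},{"dx":0,"dy":0,"dz":0,"turn":-0.1}]'; python3 f.py
```

```text
time_s: 12.47
tool_pos: [534.1, 135.1, 83.1]
ee_rot: [-0.0, 0.942, -0.337, 0.001]
contact_force: [0.9, 0.2, 2.9]
gripper_width: 0.404
grip_force: 30.6
[1.14 1.65 2.46] [ 0.251 -0.139 -0.005]
time_s: 12.92
tool_pos: [533.8, 134.8, 82.9]
ee_rot: [-0.0, 0.957, -0.289, 0.0]
contact_force: [0.3, 0.9, 2.6]
gripper_width: 0.409
grip_force: 30.6
[0.62 1.06 2.33] [ 0.229 -0.153 -0.015]
```

```bash
R='python3 f.py'; 
python3 -m pendant '[{"dx":0,"dy":0,"dz":0,"turn":-0.04},{"dx":0,"dy":0,"dz":0,"turn":-0.08},{"dx":0,"dy":0,"dz":0,"turn":-0.08}]' >/dev/null; $R
python3 -m pendant '[{"dx":0,"dy":0,"dz":0,"turn":-0.04},{"dx":0,"dy":0,"dz":0,"turn":-0.08},{"dx":0,"dy":0,"dz":0,"turn":-0.08}]'>/dev/null; $R
```

```text
[1.38 1.05 2.77] [ 0.209 -0.153 -0.033]
[1.08 1.3  2.76] [ 0.165 -0.112 -0.   ]
```

```bash
R='python3 f.py'; 
python3 -m pendant '[{"dx":0,"dy":0,"dz":0,"turn":-0.04},{"dx":0,"dy":0,"dz":0,"turn":-0.08},{"dx":0,"dy":0,"dz":0,"turn":-0.08}]' >/dev/null; $R
python3 -m pendant '[{"dx":0,"dy":0,"dz":0,"turn":-0.04},{"dx":0,"dy":0,"dz":0,"turn":-0.08},{"dx":0,"dy":0,"dz":0,"turn":-0.08}]'>/dev/null; $R
```

```text
[0.15 0.3  1.23] [-0.03  -0.087  0.002]
[ 0.07 -0.09 -1.09] [-0.064  0.015 -0.007]
```

Force fell to zero: the tang has dropped into the lower slot. Descend toward the seat.

```bash
R='python3 f.py'; 
python3 -m pendant '[{"dx":0,"dy":0,"dz":1.5,"turn":0},{"dx":0,"dy":0,"dz":3,"turn":0},{"dx":0,"dy":0,"dz":4,"turn":0},{"dx":0,"dy":0,"dz":4,"turn":0}]'; $R
python3 -m pendant '[{"dx":0,"dy":0,"dz":2,"turn":0},{"dx":0,"dy":0,"dz":4,"turn":0},{"dx":0,"dy":0,"dz":4,"turn":0}]'; $R
```

```text
time_s: 15.25
tool_pos: [533.4, 134.8, 78.5]
ee_rot: [0.0, 0.991, -0.133, -0.0]
contact_force: [-0.0, 0.1, -1.2]
gripper_width: 0.409
grip_force: 30.5
[ 0.13 -0.64 -1.39] [-0.118 -0.013 -0.004]
time_s: 15.7
tool_pos: [533.3, 134.9, 74.4]
ee_rot: [-0.0, 0.991, -0.133, -0.0]
contact_force: [-0.3, -0.3, -0.4]
gripper_width: 0.407
grip_force: 30.5
[-0.03 -0.2  -0.53] [ 0.021  0.    -0.01 ]
```

```bash
R='python3 f.py'; 
python3 -m pendant '[{"dx":0.2,"dy":0,"dz":2,"turn":0},{"dx":0.2,"dy":0,"dz":4,"turn":0},{"dx":0.2,"dy":0,"dz":6,"turn":0},{"dx":0.2,"dy":0,"dz":7,"turn":0},{"dx":0.2,"dy":0,"dz":7,"turn":0}]'; $R
python3 -m pendant '[{"dx":0,"dy":0,"dz":1,"turn":0},{"dx":0,"dy":0,"dz":2,"turn":0},{"dx":0,"dy":0,"dz":2,"turn":0}]'; $R
```

```text
time_s: 16.32
tool_pos: [533.5, 134.7, 67.4]
ee_rot: [0.0, 0.991, -0.133, -0.0]
contact_force: [0.5, -1.0, -0.3]
gripper_width: 0.411
grip_force: 30.5
[-0.12 -0.25 -0.27] [-0.04  -0.002 -0.016]
time_s: 16.77
tool_pos: [533.9, 134.8, 65.8]
ee_rot: [-0.0, 0.991, -0.133, 0.0]
contact_force: [1.2, 1.3, 0.1]
gripper_width: 0.408
grip_force: 30.6
[ 0.45  0.33 -0.16] [ 0.026 -0.013  0.018]
```

```bash
R='python3 f.py'; 
python3 -m pendant '[{"dx":0,"dy":0,"dz":0.6,"turn":0},{"dx":0,"dy":0,"dz":1.2,"turn":0},{"dx":0,"dy":0,"dz":1.2,"turn":0}]'; $R
```

```text
time_s: 17.22
tool_pos: [533.9, 134.8, 64.6]
ee_rot: [-0.0, 0.991, -0.133, 0.0]
contact_force: [-0.6, 0.2, 1.0]
gripper_width: 0.406
grip_force: 30.6
[0.16 0.28 1.65] [-0.003 -0.017 -0.022]
```

Seat contact felt (about 2 N at the predicted height). Release, lift, back off and check.

```bash
python3 -m pendant '[{"dx":0,"dy":0,"dz":-0.5,"turn":0},{"dx":0,"dy":0,"dz":-0.5,"turn":0},{"dx":0,"dy":0,"dz":-0.5,"turn":0},{"dx":0,"dy":0,"dz":-0.5,"turn":0},{"dx":0,"dy":0,"dz":-0.5,"turn":0},{"dx":0,"dy":0,"dz":-20,"turn":0},{"dx":0,"dy":0,"dz":-50,"turn":0},{"dx":0,"dy":0,"dz":-90,"turn":0}]' 52 20 && python3 -m pendant '[{"dx":0,"dy":0,"dz":-50,"turn":-0.12},{"dx":-60,"dy":0,"dz":-50,"turn":-0.24},{"dx":-100,"dy":0,"dz":-50,"turn":-0.36},{"dx":-100,"dy":0,"dz":-50,"turn":-0.48},{"dx":-100,"dy":0,"dz":-50,"turn":-0.6},{"dx":-100,"dy":0,"dz":-50,"turn":-0.6},{"dx":-100,"dy":0,"dz":-50,"turn":-0.6}]'
python3 - <<'E'
from go import *
c=cam("wrist");cv2.imwrite("pics/w5.png",bot.camera("wrist"))
for k,z in dict(spring_top=95,spring_foot=35,rod_tip=89,keeper_pin=120,keeper_pivot=104,seat=35).items():
    for x,p in spot("wrist",k)[:1]: print(k,np.round(x),round(p,2),np.round(atz(c,x,z),1))
rs=[]
for n in("scene","side"):
    bot.camera(n)
    for k,z in dict(spring_top=95,keeper_pin=120).items():
        for x,p in spot(n,k)[:1]: print(n,k,round(p,2),np.round(atz(cam(n),x,z),1))
shift([448,183,109])
E
```

```text
time_s: 18.08
tool_pos: [531.5, 134.5, 153.1]
ee_rot: [0.001, 0.991, -0.133, -0.004]
contact_force: [0.1, -0.1, -0.6]
gripper_width: 0.608
grip_force: 0.0
time_s: 18.67
tool_pos: [437.7, 161.3, 204.9]
ee_rot: [0.0, 0.986, 0.164, 0.001]
contact_force: [-0.8, 0.0, 0.4]
gripper_width: 0.61
grip_force: 0.0
spring_top [413. 112.] 0.6 [535.2 132.   95. ]
spring_foot [408. 114.] 0.67 [539.3 122.6  35. ]
rod_tip [407. 109.] 0.61 [536.3 135.   89. ]
keeper_pin [286. 228.] 0.77 [447.4 183.2 120. ]
keeper_pivot [289.  66.] 0.7 [534.6 210.9 104. ]
seat [388. 117.] 0.76 [531.7 136.2  35. ]
scene spring_top 0.74 [540.4 132.6  95. ]
scene keeper_pin 0.68 [447.1 181.3 120. ]
side spring_top 0.68 [531.3 126.9  95. ]
tcp [437.3 161.2 204.6] shift [ 17.2 -17.2  95.6] q6 1.351 yaw 0.333 tilt [-0. -0. -1.]
```

View pics/w5.png

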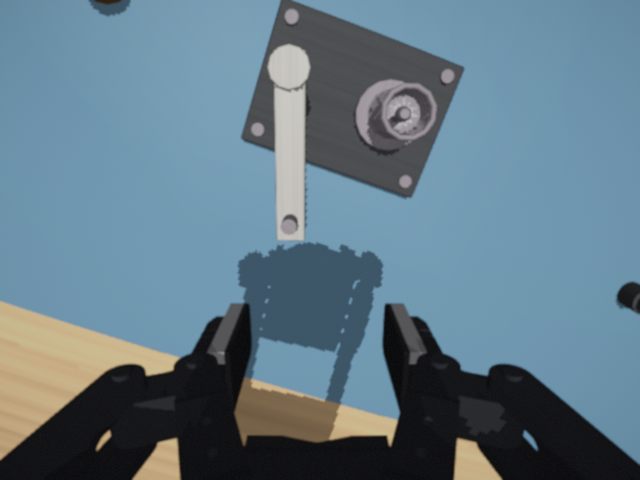

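Spring seems seated upright (top ring (409,111), seat (388,117), consistent with z = 95 on the axis); keeper pin at (289,224), between the fingers' lines. Pinch the pin.

```bash
python3 -m pendant '[{"dx":17,"dy":-17,"dz":0,"turn":0},{"dx":17,"dy":-17,"dz":40,"turn":0},{"dx":17,"dy":-17,"dz":75,"turn":0},{"dx":17,"dy":-17,"dz":96,"turn":0},{"dx":17,"dy":-17,"dz":96,"turn":0}]' 45 20 && python3 -m pendant '[{"dx":0,"dy":0,"dz":0,"turn":0},{"dx":0,"dy":0,"dz":0,"turn":0},{"dx":0,"dy":0,"dz":0,"turn":0},{"dx":0,"dy":0,"dz":0,"turn":0},{"dx":0,"dy":0,"dz":0,"turn":0},{"dx":0,"dy":0,"dz":0,"turn":0},{"dx":0,"dy":0,"dz":0,"turn":0}]' 4 20
python3 - <<'E'
from go import *
shift([448,183,108])
s=bot.read_state();Rt=rot(s["ee_rot"]);p=avg()
pv=np.array([534,209.5]); v=p[:2]-pv; r=np.hypot(*v);a0=np.arctan2(-v[0],-v[1]);print("r",r,"a0",a0)
for a in np.linspace(a0,0,13): print(round(a,2),np.round((Rt.T@np.r_[pv-90*np.array([np.sin(a),np.cos(a)])-p[:2],0])[:2],1))
E
```

```text
time_s: 19.93
tool_pos: [444.8, 182.3, 105.0]
ee_rot: [-0.0, 0.986, 0.166, -0.005]
contact_force: [-0.1, -0.0, -1.3]
gripper_width: 0.527
grip_force: 0.0
time_s: 20.52
tool_pos: [449.1, 183.0, 109.9]
ee_rot: [0.0, 0.986, 0.166, 0.002]
contact_force: [0.0, 0.5, 6.6]
gripper_width: 0.101
grip_force: 20.0
tcp [449.2 183.  109.9] shift [-1.1 -0.4  1.9] q6 1.394 yaw 0.333 tilt [ 0.004  0.001 -1.   ]
r 88.89402013825915 a0 1.2677280972975697
1.27 [-1.1 -0. ]
1.16 [-0.9  9.5]
1.06 [ 0.3 18.9]
0.95 [ 2.5 28.1]
0.85 [ 5.7 37.1]
0.74 [ 9.8 45.7]
0.63 [14.8 53.8]
0.53 [20.6 61.3]
0.42 [27.2 68.2]
0.32 [34.4 74.3]
0.21 [42.3 79.6]
0.11 [50.7 84.1]
0.0 [59.5 87.7]
```

```bash
python3 -m pendant '[{"dx":0,"dy":0,"dz":-2,"turn":0},{"dx":0,"dy":9.5,"dz":-2,"turn":-0.1},{"dx":1.3,"dy":19,"dz":-2,"turn":-0.2},{"dx":3.5,"dy":28,"dz":-2,"turn":-0.3},{"dx":6.5,"dy":37,"dz":-2,"turn":-0.4},{"dx":10.5,"dy":45.5,"dz":-2,"turn":-0.5},{"dx":15.3,"dy":53.8,"dz":-2,"turn":-0.6},{"dx":15.3,"dy":53.8,"dz":-2,"turn":-0.6}]'
cat > arc.py <<'E'
from go import *
s=bot.read_state();Rt=rot(s["ee_rot"]);p=avg();print(np.round(p,1),np.round(bot.read_state()["contact_force"],1),s["gripper_width"])
pv=np.array([534,209.5]); v=p[:2]-pv; r=np.hypot(*v);a0=np.arctan2(-v[0],-v[1]);print("r",r,"a0",a0)
for a in np.arange(a0,-.11,-.105): print(round(a,2),np.round((Rt.T@np.r_[pv-r*np.array([np.sin(a),np.cos(a)])-p[:2],0])[:2],1))
E
python3 arc.py
```

```text
time_s: 21.58
tool_pos: [483.1, 137.4, 110.4]
ee_rot: [0.0, 0.893, 0.45, 0.003]
contact_force: [4.1, 6.7, -6.2]
gripper_width: 0.096
grip_force: 20.3
[482.2 138.1 110.4] [ 5.3  6.  -6.8] 0.0959982641678246
r 88.2559404819744 a0 0.6278213623859181
0.63 [0. 0.]
0.52 [0.6 9.2]
0.42 [ 2.1 18.4]
0.31 [ 4.6 27.3]
0.21 [ 8.  35.9]
0.1 [12.3 44.1]
-0.0 [17.4 51.8]
-0.11 [23.3 59. ]
```

```bash
python3 -m pendant '[{"dx":0.6,"dy":9.2,"dz":0.8,"turn":-0.1},{"dx":2.1,"dy":18.4,"dz":0.8,"turn":-0.2},{"dx":4.6,"dy":27.3,"dz":0.8,"turn":-0.3},{"dx":8,"dy":35.9,"dz":0.8,"turn":-0.4},{"dx":11,"dy":42,"dz":0.8,"turn":-0.5},{"dx":15,"dy":48.5,"dz":0.8,"turn":-0.6},{"dx":15,"dy":48.5,"dz":0.8,"turn":-0.6}]'
python3 arc.py
```

```text
time_s: 22.37
tool_pos: [529.4, 121.8, 110.2]
ee_rot: [-0.0, 0.72, 0.694, 0.002]
contact_force: [0.4, 6.7, 1.6]
gripper_width: 0.098
grip_force: 20.9
[528.3 121.8 110.1] [0.7 6.2 1. ] 0.09802225526312225
r 87.83277516003207 a0 0.06444141994767141
0.06 [ 0. -0.]
-0.04 [0.2 9.2]
```

```bash
python3 -m pendant '[{"dx":0,"dy":2,"dz":0,"turn":0},{"dx":0,"dy":4,"dz":0,"turn":0},{"dx":0,"dy":4,"dz":0,"turn":0}]'
python3 -m pendant '[{"dx":0,"dy":1,"dz":0,"turn":0},{"dx":0,"dy":2,"dz":0,"turn":0},{"dx":0,"dy":2,"dz":0,"turn":0}]'; python3 arc.py
```

```text
time_s: 22.82
tool_pos: [531.5, 121.7, 110.1]
ee_rot: [-0.001, 0.721, 0.693, 0.001]
contact_force: [0.2, 5.6, 1.9]
gripper_width: 0.104
grip_force: 20.9
time_s: 23.07
tool_pos: [532.9, 121.7, 110.1]
ee_rot: [-0.002, 0.721, 0.693, 0.001]
contact_force: [-1.5, 6.1, 1.5]
gripper_width: 0.095
grip_force: 21.0
[532.9 121.7 110.1] [-2.   5.8  2.2] 0.09521134438900988
r 87.80776066345989 a0 0.012507047647861185
0.01 [0. 0.]
-0.09 [0.7 9.2]
```

```bash
python3 -m pendant '[{"dx":0,"dy":1.5,"dz":0,"turn":0},{"dx":0,"dy":3,"dz":0,"turn":0},{"dx":0,"dy":3,"dz":0,"turn":0}]'; python3 arc.py
```

```text
time_s: 23.52
tool_pos: [533.6, 121.7, 110.0]
ee_rot: [-0.003, 0.721, 0.693, -0.001]
contact_force: [-3.9, 5.7, 5.6]
gripper_width: 0.097
grip_force: 21.2
[533.6 121.7 110. ] [-3.9  6.3  5.1] 0.09749788201996802
r 87.81788555444994 a0 0.004492521213907288
0.0 [0. 0.]
-0.1 [0.8 9.2]
```

The stop is felt. Release, lift straight up and check.

```bash
python3 -m pendant '[{"dx":0,"dy":-1.5,"dz":-0.5,"turn":0},{"dx":0,"dy":-1.5,"dz":-0.5,"turn":0},{"dx":0,"dy":-1.5,"dz":-0.5,"turn":0},{"dx":0,"dy":-1.5,"dz":-0.5,"turn":0},{"dx":0,"dy":-1.5,"dz":-20,"turn":0},{"dx":0,"dy":-1.5,"dz":-60,"turn":0},{"dx":0,"dy":-1.5,"dz":-100,"turn":0},{"dx":0,"dy":-1.5,"dz":-100,"turn":0}]' 40 20 && python3 -m pendant '[{"dx":-60,"dy":0,"dz":-30,"turn":0},{"dx":-120,"dy":0,"dz":-30,"turn":0},{"dx":-120,"dy":0,"dz":-30,"turn":0},{"dx":-120,"dy":0,"dz":-30,"turn":0},{"dx":-120,"dy":0,"dz":-30,"turn":0}]'
python3 - <<'E'
from go import *
c=cam("wrist");w=bot.camera("wrist")
o=[]
for n in("scene","side"):
    i=bot.camera(n)
    x,y=proj(cam(n),[534,150.,60]).astype(int); o.append(cv2.resize(i[y-45:y+45,x-45:x+45],(360,360),interpolation=cv2.INTER_CUBIC))
cv2.imwrite("pics/o2.png",np.hstack(o))
for k,z in dict(spring_top=95,keeper_pin=120,keeper_pivot=104,seat=35).items():
    for x,p in spot("wrist",k)[:1]: print(k,np.round(x),round(p,2),np.round(atz(c,x,z),1))
E
```

```text
time_s: 24.38
tool_pos: [540.5, 119.8, 217.0]
ee_rot: [0.005, 0.72, 0.693, 0.006]
contact_force: [1.2, 0.4, 0.4]
gripper_width: 0.471
grip_force: 0.0
time_s: 24.8
tool_pos: [531.2, -2.5, 240.1]
ee_rot: [0.001, 0.722, 0.692, 0.0]
contact_force: [-0.8, 0.1, -0.2]
gripper_width: 0.463
grip_force: 0.0
spring_top [314.  29.] 0.92 [535.7 133.   95. ]
keeper_pin [309.  46.] 0.91 [532.2 118.6 120. ]
keeper_pivot [311.  35.] 0.55 [533.7 127.7 104. ]
seat [311.  47.] 0.9 [532.8 132.5  35. ]
```

View pics/o2.png

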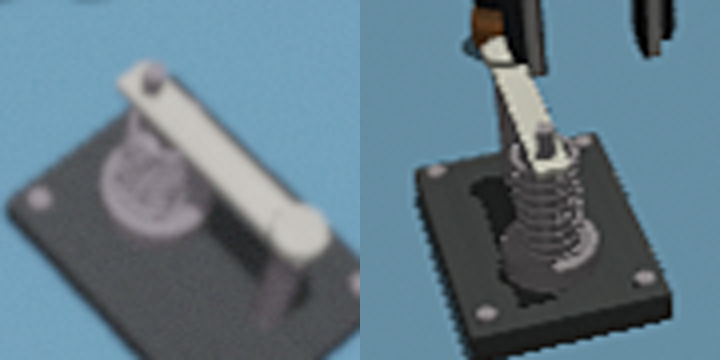

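Both views show the spring upright on its seat under the closed keeper (pin measured at (532,119), a ≈ 0.02 rad), with the gripper clear of everything.

```bash
python3 -c "
from rig import bot
print(bot.finish_job())"
```

```text
the job is handed in; nothing more can be done
None
```

I handed the job in at about 25 s: the spring is seated on the rod, the keeper is closed over it at about 0.02 rad, and the robot touches nothing; hand-in returned no verdict.

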